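Home and lock the bottle star wheel

TASK

Home and lock the bottle star wheel on its bench stand. Turn the white wheel by its edge until the square locking notch in one of its lobes faces the lock slide, then push the slide by its upright tab so that its blade goes into the notch and snaps past the roller catch, fully home. Do not knock over or shove away the bottles, the screwdriver or the brush lying round it.

Things in the scene. Friction and masses are not known exactly. Their poses are not given: they have to be found in the camera images.
- wheel_stand: Fixed dark steel stand. Origin on the wheel's upright axis, at table height, z up. Round plate 224 mm in diameter, top at 14 mm, with an 80 mm wide tongue along -y, 210 mm out, that carries the lock slide. On it: a guide 106-131 mm from the axis, 40 mm wide, top 40 mm; then, 142 mm out, the spring roller catch: housings up to 39 mm off the centre line, 41 mm high.
- star_wheel (a joint): Wheel's angle, rad, counter-clockwise from above; turns endlessly, slight drag (3 N at the edge), stays put. 0 or any whole turn: notch faces the slide. White, 190 mm in diameter, 18-38 mm above the table, flat hub to 46 mm. Six half-round pockets, radius 28, centred 102 mm from the axis, 30+60k degrees round from the notch; closed fingertips fit in to push a flank. Lobes 46 mm wide between.
- notch (a point): Middle of the mouth of the square locking notch, in the rim of the wheel, 95 mm from the axis, 28 mm above the table. The notch is cut in the middle of one lobe, 20 mm wide (23 mm at the slightly chamfered mouth), 32 mm deep, with a short dark line scribed behind it; it turns with the wheel.
- home_mark (a point): Point on the stand where notch lies when the wheel is home: 95 mm from the axis towards the lock slide (-y of the stand), 28 mm above the table, on the slide's centre line. A dark index line on the guide's cover points at it.
- lock_slide (a joint): Travel of the steel slide towards the axis (+y of the stand), m: 0 drawn back, 0.037 home. Blade 17 wide, 23-33 mm above the table, nose 104 mm from the axis at 0; chamfered, it centres a notch up to 4 mm off, else it stops at the rim or in a pocket. Drag 1.5 N. From 0.023 its two bosses spread the catch's rollers (about 10 N); past 0.031 these snap it home and hold it.
- slide_tab (a point): Middle of the outer face of the slide's upright tab, the face to push towards the wheel axis (+y of the stand), 45 mm above the table. The tab is steel, 40 mm wide, 8 mm thick, from 23 to 59 mm above the table, and moves with the slide.
- bottle_1: Brown sample bottle with a black cap, 54 mm in diameter, 80 mm high, standing left of the stand; origin at the centre of its underside.
- bottle_2: Another such bottle.
- bottle_3: Another such bottle.
- screwdriver: Screwdriver with a yellow handle, 174 mm long, lying left of the wheel; origin at mid-length, underside.
- brush: Cleaning brush with a wooden handle, 154 mm long, lying on the robot's side of the tongue; origin at mid-length, underside.

How it is judged:
By the outcome, as a careful person would: the job done as asked, in the order asked, and still so for the second after the job is handed in, with the robot touching nothing.
It also fails if it takes over 51 s, if anything falls off the work surface, if the arm or the gripper's body presses on something with over 40 N, if the wrist force passes 120 N, or if a joint passes its speed limit or range.

ROBOT

A 6-joint arm with a two-finger parallel gripper is mounted at the origin on a cart in front of the work surface, level with it; the furniture and walls round the work are solid. World frame = base frame: x ahead of the robot, y to its left, z up, the work surface at z = 0. Lengths are in m, angles in rad, forces in N, time in s.
With the tool pointing down it reaches from about 0.225 to 0.725 m from the base axis. Payload 3.1 kg.
Tool frame: the origin (TCP) lies between the finger pads; the fingertips stand 14 mm ahead of it and the grasp point (between the pads) lies 5 mm behind it (bot.finger_overhang is the z of the fingertips in the tool frame, in m); z points along the fingers, y is the line along which they close (so a half turn about z gives the same grasp; the last joint's range is limited). The gripper opens to 85 mm and grips with 20 to 120 N. Pads are 22 mm wide; open, the fingers measure 114 mm over their backs; the gripper's body (76 mm by 85 mm) begins 54 mm behind the grasp point. The pads swing forward as they close: fully open they stand 13 mm farther back than shut.
Start: joints at [-0.128, 0.048, 0.099, 1.622, 0, 1.443], TCP at [0.525, -0, 0.245] pointing down, gripper open.
Joint ranges: [-2.91, 2.91], [-0.99, 1.94], [-1.21, 1.42], [-2.12, 2.29], [-1.49, 1.47], [-3.14, 3.14]. Speed limits (rad/s): [2.79, 2.79, 3.14, 3.14, 3.14, 3.14].

INTERFACE

Orientations are given as a unit quaternion [w, x, y, z].
In Python, from station import sensors, vision, ticket, bot gives the robot as it stands. The module is installed in compiled form; this text tells all that it offers.
- The arm moves only by the tool carry_out, never from a script. Its argument "motion" is a list of rows, each a list of 7 numbers: the shift along the world's x, y, z as a fraction of full scale, then the turn, a rotation vector about the world's x, y, z as a fraction of full scale, then the closure, from -1 (fully open) to 1 (shut). A call has 1 to 12 rows; each row shifts and turns the commanded pose from where the row before left it; what a row does not reach is not made up. Full scale, the value 1, is 0.04 m for a shift and 0.12 rad for a turn. A row lasts 1/10 s, in which the tool goes at most 50 mm and 8.59 degrees, less where a joint would pass 70% of its speed; a pose out of reach is approached as far as the arm can. A call with a number of a shift or a turn outside -1 to 1 is refused whole. A call with a gripper value outside its range is refused whole. The fingers move at their own pace and stop on an object; "squeeze" is the grip in N (left out, the last holds). Time passes only in rows, so rows that do not move let the fingers close. It gives the time, the measured TCP pose, the force, the opening and the grip force at its end, in the units of the state.
- sensors.read_state(): the state, without advancing time (a new reading comes with each control period).
- vision.capture(name): name is "scene" or "side" or "wrist"; returns (picture, depth): 480x640x3 uint8, red, green, blue; 480x640 float32, m along the optical axis (not along the pixel's ray), 0 where there is no reading.
- vision.get_calibration(name): a dict with "fovy" (degrees; the focal length in pixels is half the picture's height over the tangent of half this angle, whatever the lens; pixels are square), "cx", "cy" (the principal point, pixels), "k1" (the pictures are not rectified: a ray, as slopes to the right and down, at radius r is drawn at 1 + k1 r^2 times it, then the intrinsics apply), "T" (4x4, takes a point from camera to world coordinates). Camera axes: x right, y up, looking along -z (the intrinsics and any distortion apply to the point x, -y, -z); pixel columns grow to the right and rows downward; lengths in m; the calibration is good to about 2 mm. A picture is of the moment at which its call begins: read the wrist's pose just before it. get_calibration takes no time and is no camera call; for the wrist camera it gives the pose at the moment of the call.
- ticket.hand_in(): hands the job in; it is judged then, once.
The state is a dict: "time_s": time; "qpos": joint angles; "dq": joint speeds; "joint_efforts": joint torques, N m; "eef_pos": TCP position; "ee_rot": TCP orientation; "contact_force": force on the tool from outside, world axes, zero at the start; "moment": the same for the moment, N m; "opening": finger opening in m; "finger_force": force on a finger pad.
Only numpy, scipy, OpenCV 4.12 (cv2) and the standard library are available. Lean on these libraries where they do the work, as an engineer would, in place of code of your own. Each camera call takes 0.05 s, during which the arm holds its last target. There are 200 camera calls.

## Working session

There is one attempt and no reset: what is moved stays moved. The work goes in short steps, Python scripts to look and compute and a tool call to move; the robot and the scene stay as the last step left them, time stands still between calls to the robot, and variables do not carry over. Pictures are saved under pics/ and viewed, at most 13 in all, crops included, and the job is handed in when it is done.

Besides the shell and the picture viewer there is one more tool, called after "Emit:" by a JSON object that holds its "name" and its "arguments". carry_out: Moves the arm, as the interface text tells. Its arguments: {"type":"object","properties":{"motion":{"type":"array"},"squeeze":{"type":"number"}},"required":["motion"]}

```bash
mkdir -p pics; cat > h.py <<'E'
import numpy as np,cv2
from station import sensors,vision,ticket,bot
def K(c):
    f=240/np.tan(np.radians(c['fovy'])/2); return np.array([[f,0,c['cx']],[0,f,c['cy']],[0,0,1.]]),np.array([c['k1'],0,0,0,0.])
def cloud(d,c):
    k,D=K(c); v,u=np.mgrid[:480,:640]; p=np.stack([u,v],-1).reshape(-1,1,2).astype(float)
    n=cv2.undistortPoints(p,k,D).reshape(480,640,2)
    P=np.stack([n[...,0]*d,-n[...,1]*d,-d],-1); W=P@c['T'][:3,:3].T+c['T'][:3,3]; W[d==0]=np.nan; return W
def ray(c,u,v,z):
    k,D=K(c); n=cv2.undistortPoints(np.array([[[u,v]]],float),k,D).ravel()
    r=c['T'][:3,:3]@[n[0],-n[1],-1]; o=c['T'][:3,3]; return o+r*(z-o[2])/r[2]
def proj(c,P):
    k,D=K(c); T=np.linalg.inv(c['T']); q=np.atleast_2d(P)@T[:3,:3].T+T[:3,3]; q=q*[1,-1,-1]
    return cv2.projectPoints(q,np.zeros(3),np.zeros(3),k,D)[0].reshape(-1,2)
def shot(name,fn):
    c=vision.get_calibration(name); c={k:(np.array(v) if k=='T' else v) for k,v in c.items()}
    p,d=vision.capture(name); cv2.imwrite(f'pics/{fn}.png',p[...,::-1]); np.savez(f'{fn}.npz',p=p,d=d,**c); return p,d,c
def load(fn):
    z=np.load(fn+'.npz'); return z['p'],z['d'],{k:(z[k] if k=='T' else float(z[k])) for k in('fovy','cx','cy','k1','T')}
E
python3 - <<'E'
from h import *
for n in('scene','side','wrist'):
    p,d,c=shot(n,n+'0'); print(n,c['T'][:3,3],(d>0).mean())
print(sensors.read_state()['eef_pos'],sensors.read_state()['ee_rot'])
E
```

```text
scene [ 0.05778525 -0.52558264  0.42041295] 0.9958463541666667
side [ 0.42431742 -0.77072699  0.44576989] 0.9960579427083334
wrist [0.52486767 0.07029317 0.37261449] 0.9960416666666667
[5.24544187e-01 3.99598231e-05 2.44375268e-01] [-7.32506574e-04  7.07108754e-01  7.07104191e-01 -5.79220414e-04]
```

View pics/scene0.png

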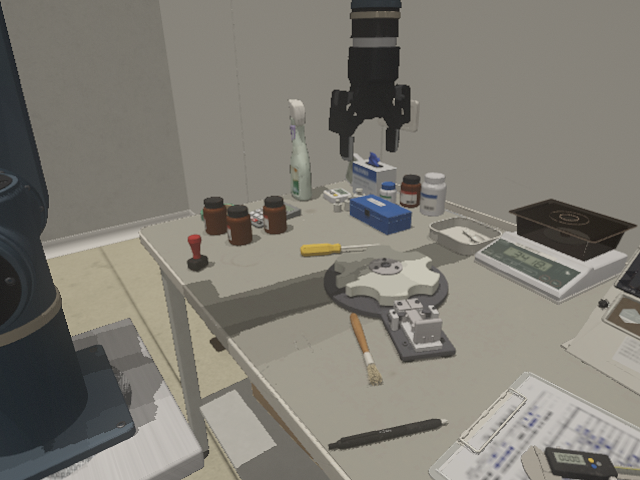

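View pics/wrist0.png

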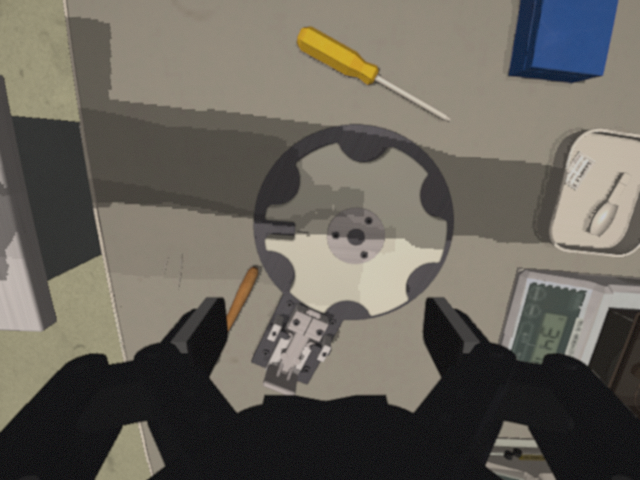

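The wrist view shows the wheel axis near (355,236), with the notch and its dark line at about (285,229), facing left. The slide tongue runs to the lower left, with the tab near (283,378). The brush handle is at (240,300) and the screwdriver at (370,75).

```bash
python3 - <<'E'
from h import *
from scipy.optimize import least_squares
p,d,c=load('wrist0'); W=cloud(d,c)
print('px',[ray(c,355.5,236.5,.046)[:2].round(4), ray(c,285,229,.038)[:2].round(4)])
z=W[...,2]; u,v=np.meshgrid(range(640),range(480))
roi=(u>245)&(u<465)&(v>115)&(v<400)
print(np.histogram(z[roi],bins=np.arange(-.006,.066,.004)))
# wheel outer rim points
m=roi&(z>.033)&(z<.043)&(v<300); P=W[m][:,:2]
c0=np.array(ray(c,355.5,236.5,.046)[:2])
r=np.hypot(*(P-c0).T); a=np.arctan2(*(P-c0).T[::-1])
b=((a+np.pi)/np.radians(3)).astype(int)
E=np.array([P[b==k][np.argmax(r[b==k])] for k in np.unique(b)])
re=np.hypot(*(E-c0).T); E=E[re>.088]
s=least_squares(lambda q:np.hypot(E[:,0]-q[0],E[:,1]-q[1])-.095,c0,loss='soft_l1',f_scale=.001).x
print('wheel axis',s,len(E))
# tongue/tab: tall points below
m=roi&(z>.048)&(v>300); print('tab',W[m].mean(0),m.sum(),W[m].min(0),W[m].max(0))
for lo,hi in((.035,.047),(.008,.02)):
    mm=roi&(z>lo)&(z<hi)&(v>295); Q=W[mm][:,:2]-s; Q=Q[np.hypot(*Q.T)>.115]; print(lo,len(Q),cv2.minAreaRect(Q.astype(np.float32)), Q.mean(0), np.degrees(np.arctan2(*Q.mean(0)[::-1])))
cv2.imwrite('pics/w0z.png',cv2.resize(cv2.imread('pics/wrist0.png')[200:410,225:475],(750,600)[:2] if 0 else (750,600)))
E
```

```text
px [array([ 0.5555, -0.0164]), array([ 0.4832, -0.0107])]
(array([  306, 21354,    17,    55,  7298,  4509,   417,   320,   287,
         948, 11339,  9278,  1437,   104,    87,   161,    75]), array([-0.006, -0.002,  0.002,  0.006,  0.01 ,  0.014,  0.018,  0.022,
        0.026,  0.03 ,  0.034,  0.038,  0.042,  0.046,  0.05 ,  0.054,
        0.058,  0.062]))
wheel axis [ 0.55592649 -0.01717528] 51
tab [ 0.55250871 -0.00862079  0.26055596] 4263 [ 0.45418283 -0.20024389  0.0480165 ] [0.5802962  0.01880106 0.31389259]
0.035 1095 ((-0.06608279049396515, -0.1391843855381012), (0.0822204053401947, 0.07120407372713089), 65.99292755126953) [-0.06300143 -0.13104335] -115.67675184194991
0.008 1586 ((-0.08557723462581635, -0.13559995591640472), (0.10177621245384216, 0.11759640276432037), 64.54663848876953) [-0.07501921 -0.14330973] -117.63097988215121
```

View pics/w0z.png

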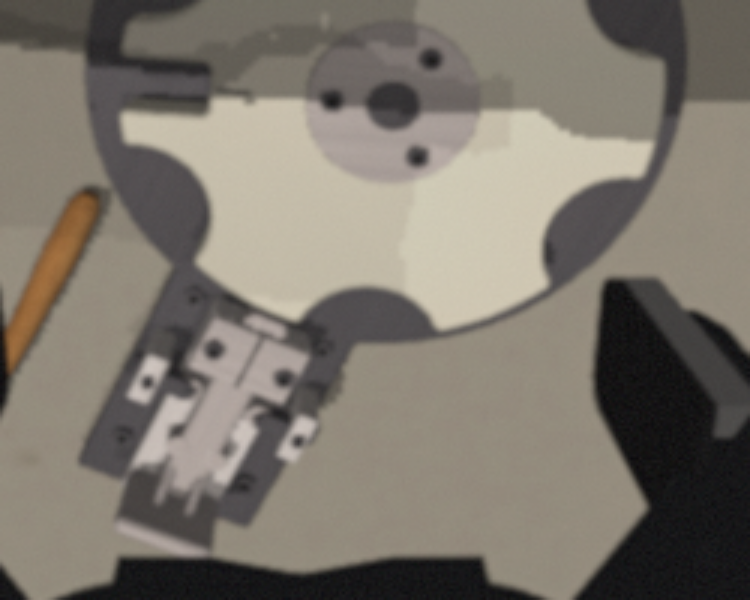

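View pics/side0.png

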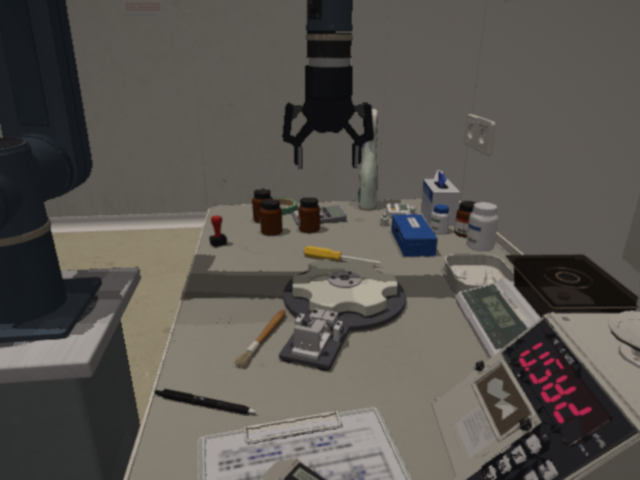

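The crop shows the index line on the guide running from about (313,317) to (304,335) in full-image pixels. The notch slot is centred near row 231, with its scribe line at about (302,233). The tab's bright edge is near (280,388).

```bash
python3 - <<'E'
from h import *
p,d,c=load('wrist0'); s=np.array([.5558,-.0170])
A=lambda q:np.degrees(np.arctan2(*(q[:2]-s)[::-1]))
L=[ray(c,u,v,.04) for u,v in((313.3,317.3),(304.3,334.8))]; print('index',L,[A(q) for q in L],'dir',np.degrees(np.arctan2(*(L[1]-L[0])[:2][::-1])))
for u,v,z in((295,231.5,.038),(275,230.5,.038),(307,234,.038),(295,233.2,.038)): q=ray(c,u,v,z); print('notch',q,A(q),np.hypot(*(q[:2]-s)))
def dist():pass
for n in('scene0','side0','wrist0'):
    p,d,c=load(n); W=cloud(d,c); z=W[...,2]; R=np.hypot(W[...,0]-s[0],W[...,1]-s[1]); ang=np.degrees(np.arctan2(W[...,1]-s[1],W[...,0]-s[0]))
    # wheel circle fit centre via hub
    m=(z>.0425)&(z<.05)&(R<.04); print(n,'hub',W[m].mean(0),m.sum())
    m=(z>.008)&(z<.12)&(R>.115)&(R<.225)&(ang>-150)&(ang<-80)
    Q=W[m][:,:2]-s; r=cv2.minAreaRect(Q.astype(np.float32)*1000); print(' tongue',r, np.degrees(np.arctan2(*Q.mean(0)[::-1])))
    m2=m&(z>.048)&(z<.065); print(' tab',m2.sum(), W[m2].mean(0) if m2.any() else 0)
    if m2.sum()>5:
        q=W[m2]; print('  R,ang,zmax',R[m2].min(),R[m2].max(),ang[m2].mean(),q[:,2].max())
E
```

```text
index [array([ 0.51166749, -0.11098814,  0.04      ]), array([ 0.50127796, -0.13315992,  0.04      ])] [np.float64(-115.15259440987866), np.float64(-115.14397541573888)] dir -115.10742522003518
notch [ 0.49351949 -0.01332092  0.038     ] 176.61931475187012 0.06238907890486825
notch [ 0.47283829 -0.01228     0.038     ] 176.74374137293827 0.08309586749919598
notch [ 0.50589769 -0.01597197  0.038     ] 178.81982768895844 0.04991290155494627
notch [ 0.49347734 -0.01513447  0.038     ] 178.28545135080395 0.062350577050791785
scene0 hub [ 0.55445798 -0.02050848  0.04405319] 400
 tongue ((-91.24501037597656, -134.76210021972656), (103.94683837890625, 130.7878875732422), 63.829261779785156) -119.9570346175026
 tab 267 [ 0.46969038 -0.19654092  0.05557492]
  R,ang,zmax 0.19309244675777576 0.20245397378242652 -115.62533933490533 0.061853817853823545
side0 hub [ 0.55643512 -0.02096045  0.04384432] 84
 tongue ((-86.44669342041016, -135.0513916015625), (106.72306060791016, 135.74801635742188), 64.78142547607422) -115.6067735586657
 tab 210 [ 0.47275221 -0.19690057  0.05433075]
  R,ang,zmax 0.19174977560791448 0.2016167644404778 -114.78266279207564 0.059086524882113134
wrist0 hub [ 0.55581118 -0.01718702  0.04384152] 781
 tongue ((-90.94984436035156, -132.89743041992188), (102.26068878173828, 129.848388671875), 64.4605941772461) -118.7004338304024
 tab 361 [ 0.47204709 -0.19060903  0.05506015]
  R,ang,zmax 0.19029616698184457 0.19936848849205158 -115.7490733780076 0.06034678348995154
```

Emit:
{"name": "carry_out", "arguments": {"motion": [[0.57,-0.35,0,0,0,-0.945,1],[0.57,-0.35,0,0,0,-0.945,1],[0.57,-0.35,0,0,0,-0.945,1],[0.57,-0.35,0,0,0,-0.945,1],[0.57,-0.35,0,0,0,-0.945,1],[0,0,-0.7,0,0,0,1],[0,0,-0.7,0,0,0,1],[0,0,-0.7,0,0,0,1],[0,0,-0.7,0,0,0,1],[0,0,-0.7,0,0,0,1],[0,0,-0.6,0,0,0,1],[0,0,0,0,0,0,1]]}}

```text
time_s: 1.35
eef_pos: [0.6351, -0.0692, 0.0755]
ee_rot: [-0.003, 0.877, 0.481, -0.004]
contact_force: [-1.2, 0.1, -0.6]
opening: 0.0005
finger_force: 0.0
```

```bash
python3 - <<'E'
from h import *
shot('wrist','w1'); print(sensors.read_state())
E
```

```text
{'time_s': 1.4, 'qpos': array([-2.13440309e-01,  3.78752873e-01,  1.51398433e-01,  1.34979584e+00,
       -3.81212850e-06,  1.92443545e+00]), 'dq': array([-4.55207557e-04, -3.24285868e-02,  6.86088819e-02,  8.36010976e-03,
        1.14747857e-04,  1.21377059e-05]), 'joint_efforts': array([-2.95644847e-02, -4.48283422e+01,  3.07513833e+01, -5.84559096e-02,
       -1.91128369e-03,  8.63476970e-06]), 'eef_pos': array([ 0.63668138, -0.06954323,  0.07832714]), 'ee_rot': array([-0.00208216,  0.87668563,  0.48105323, -0.00239954]), 'contact_force': array([ 0.35296582, -0.15985755,  1.14936749]), 'moment': array([-0.04077014,  0.01446077,  0.02860309]), 'finger_force': 0.0, 'opening': 0.0001280122545777571}
```

View pics/w1.png

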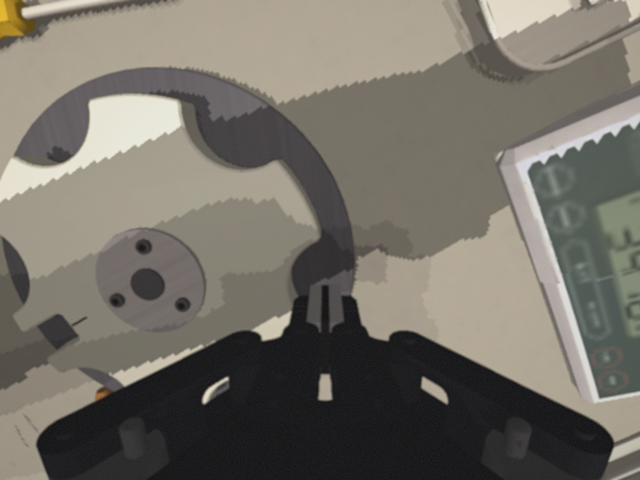

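```bash
python3 -c "
import numpy as np
s=np.array([.5558,-.0175]);R=.098
a=np.radians(-32.5+np.r_[0,np.linspace(4,70,12)])
P=s+R*np.c_[np.cos(a),np.sin(a)]
print(P[0],P[-1]);print(np.c_[np.diff(P,axis=0)/.04,np.diff(a)/.12].round(2).tolist())"
```

```text
[ 0.63845236 -0.07015536] [0.63354863 0.04215862]
[[0.09, 0.15, 0.58], [0.11, 0.23, 0.87], [0.09, 0.24, 0.87], [0.06, 0.25, 0.87], [0.03, 0.25, 0.87], [0.01, 0.26, 0.87], [-0.02, 0.26, 0.87], [-0.05, 0.25, 0.87], [-0.07, 0.25, 0.87], [-0.1, 0.24, 0.87], [-0.12, 0.23, 0.87], [-0.15, 0.21, 0.87]]
```

Emit:
{"name": "carry_out", "arguments": {"motion": [[0.04,-0.02,-0.35,0,0,0,1],[0,0,-0.35,0,0,0,1],[0,0,-0.35,0,0,0,1],[0,0,0,0,0,0,1]]}}

```text
time_s: 1.8
eef_pos: [0.6385, -0.0704, 0.0361]
ee_rot: [-0.002, 0.877, 0.481, -0.002]
contact_force: [-0.4, 0.2, 0.3]
opening: 0.0
finger_force: 0.0
```

Emit:
{"name": "carry_out", "arguments": {"motion": [[0.09,0.15,0,0,0,0.58,1],[0.11,0.23,0,0,0,0.87,1],[0.09,0.24,0,0,0,0.87,1],[0.06,0.25,0,0,0,0.87,1],[0.03,0.25,0,0,0,0.87,1],[0.01,0.26,0,0,0,0.87,1],[-0.02,0.26,0,0,0,0.87,1],[-0.05,0.25,0,0,0,0.87,1],[-0.07,0.25,0,0,0,0.87,1],[-0.1,0.24,0,0,0,0.87,1],[-0.12,0.23,0,0,0,0.87,1],[0,0,0,0,0,0,1]]}}

```text
time_s: 3.0
eef_pos: [0.6422, 0.0344, 0.0397]
ee_rot: [0.001, 0.49, 0.872, 0.0]
contact_force: [0.6, 0.3, 0.3]
opening: -0.0001
finger_force: 0.4
```

```bash
python3 - <<'E'
from h import *
a,_,_=shot('scene','s1'); shot('side','d1'); b,_,_=shot('wrist','w2'); print(sensors.read_state()['eef_pos'])
cv2.imwrite('pics/m1.png',np.hstack([cv2.resize(a[230:370,310:470],(400,350)),cv2.resize(b,(400,350))])[...,::-1])
E
```

```text
[0.6422458  0.03392304 0.03974695]
```

View pics/m1.png

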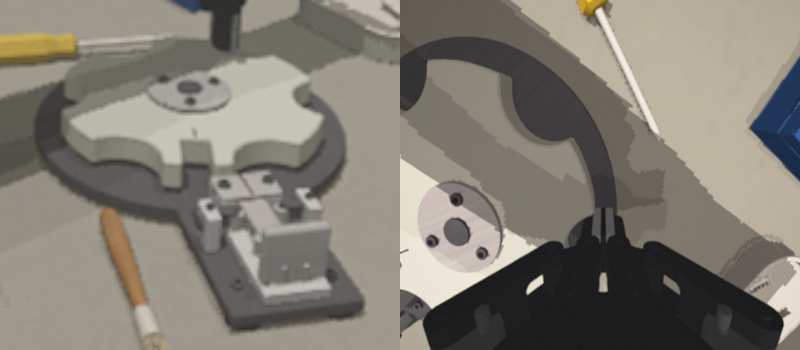

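The scene crop shows the notch with its scribe line just left of the slide, a few degrees short of home. I'll fit the wheel's outline to measure the angle precisely.

```bash
cat > fit.py <<'E'
from h import *
from scipy.optimize import differential_evolution
def inside(X,Y): # wheel frame, notch along +x
    m=np.hypot(X,Y)<.095
    for k in range(6):
        a=np.radians(30+60*k); m&=np.hypot(X-.102*np.cos(a),Y-.102*np.sin(a))>.028
    return m&~((X>.063)&(abs(Y)<.010))
g=np.arange(-.112,.1121,.002); GX,GY=np.meshgrid(g,g); I=inside(GX,GY)
e=cv2.dilate(I.astype(np.uint8),np.ones((7,7)))>cv2.erode(I.astype(np.uint8),np.ones((7,7)),borderValue=0)
def fit(fn,a0,w=12,excl=None):
    p,d,c=load(fn); V=cv2.GaussianBlur(p,(3,3),0).astype(np.float32).mean(2); Z=cloud(d,c)[...,2].astype(np.float32)
    bad=cv2.dilate((Z>.052).astype(np.uint8),np.ones((9,9))).astype(np.float32)
    def cost(q):
        a=np.radians(q[0]); X=.5558+q[1]+GX*np.cos(a)-GY*np.sin(a); Y=-.0175+q[2]+GX*np.sin(a)+GY*np.cos(a)
        uv=proj(c,np.c_[X[e],Y[e],0*X[e]+.038]).astype(np.float32)
        s=lambda im:cv2.remap(im,uv[:,:1],uv[:,1:],1)[:,0]
        v=s(V); ok=s(bad)<.1; i=I[e][ok]; v=np.log(v[ok]+5)
        return -np.corrcoef(v,i)[0,1]
    r=differential_evolution(cost,[(a0-w,a0+w),(-.004,.004),(-.004,.004)],seed=1,maxiter=40,popsize=10)
    print(fn,r.x.round(4),round(r.fun,3)); return r.x
E
python3 -c "
from fit import *
fit('wrist0',178);fit('scene0',178);fit('side0',178)
fit('scene0',178);fit('scene0',178) if 0 else 0
fit('s1',240);fit('d1',240)"
```

```text
wrist0 [ 1.756803e+02  0.000000e+00 -2.000000e-04] -0.782
scene0 [ 1.753955e+02  2.000000e-03 -3.000000e-04] -0.509
side0 [ 1.754093e+02  5.000000e-04 -4.000000e-03] -0.453
scene0 [ 1.753955e+02  2.000000e-03 -3.000000e-04] -0.509
s1 [ 2.314855e+02  8.000000e-04 -2.000000e-04] -0.485
d1 [ 2.318959e+02 -1.000000e-04 -4.000000e-03] -0.503
```

Emit:
{"name": "carry_out", "arguments": {"motion": [[-0.11,0.15,-0.03,0,0,0.62,1],[-0.12,0.14,-0.03,0,0,0.62,1],[-0.13,0.13,-0.03,0,0,0.62,1],[0,0,0,0,0,0,1],[0,0,0,0,0,0,1]]}}

```text
time_s: 3.65
eef_pos: [0.6297, 0.0508, 0.0376]
ee_rot: [0.002, 0.391, 0.92, 0.002]
contact_force: [5.2, 2.1, 3.8]
opening: -0.0002
finger_force: 3.0
```

```bash
python3 - <<'E'
from fit import *
shot('scene','s2');shot('side','d2')
fit('s2',240);fit('d2',240)
E
```

```text
s2 [2.428843e+02 1.300000e-03 1.000000e-04] -0.493
d2 [ 2.436041e+02 -6.000000e-04 -3.800000e-03] -0.525
```

Emit:
{"name": "carry_out", "arguments": {"motion": [[-0.045,0.045,0,0,0,0.2,1],[0,0,0,0,0,0,1],[0,0,0,0,0,0,1],[0.1,-0.1,0,0,0,0,1],[0,0,0.5,0,0,0,1],[0,0,0.9,0,0,0,1],[-0.4,-0.4,0.9,0,0,-0.9,1],[-0.5,-0.8,0.9,0,0,-0.9,1],[-0.5,-0.8,0.9,0,0,-0.9,1],[-0.5,-0.8,0.9,0,0,-0.9,1],[-0.5,-0.8,0,0,0,-0.9,1],[0,0,0,0,0,0,1]]}}

```text
time_s: 4.95
eef_pos: [0.5336, -0.0958, 0.2322]
ee_rot: [-0.0, 0.615, 0.788, -0.002]
contact_force: [0.1, 0.7, 0.0]
opening: -0.0
finger_force: 0.0
```

```bash
python3 - <<'E'
from fit import *
shot('scene','s3');shot('side','d3');p,_,_=shot('wrist','w3'); print(sensors.read_state()['eef_pos'])
fit('s3',240);fit('d3',240);fit('w3',240)
E
```

```text
[ 0.53503011 -0.09189047  0.22977075]
s3 [2.423678e+02 2.600000e-03 2.100000e-03] -0.434
d3 [ 2.421509e+02  1.500000e-03 -3.100000e-03] -0.421
w3 [2.42264e+02 0.00000e+00 4.00000e-04] -0.814
```

View pics/w3.png

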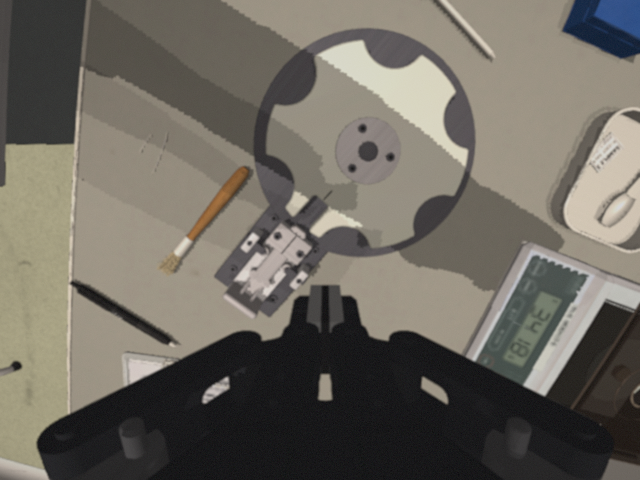

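The notch now points at the slide. The slot is around (315,210), the guide around (287,240) and the tab edge around (240,303). The next crop will let me compare the index line with the scribe line.

```bash
python3 - <<'E'
import cv2
i=cv2.imread('pics/w3.png')[180:320,200:385]; cv2.imwrite('pics/z3.png',cv2.resize(i,(740,560),interpolation=cv2.INTER_CUBIC))
E
```

```text
(no output)
```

View pics/z3.png

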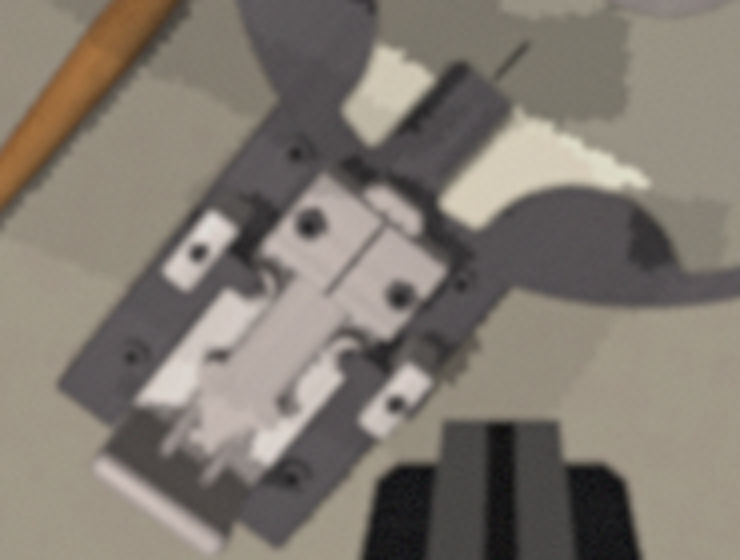

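```bash
python3 - <<'E'
from h import *
p,d,c=load('w3'); s=np.array([.5558,-.0171])
A=lambda q:np.degrees(np.arctan2(*(q[:2]-s)[::-1]))%360
R=lambda u,v,z:ray(c,200+u/4,180+v/4,z)
for n,u,v,z in(('idx',383,222,.04),('idx',328,292,.04),('scr',528,42,.038),('scr',497,76,.038),('screws',356,259,.04),('housing',297,327,.041),('tabtop',157,505,.059),('slotin',485,82,.038),('axis',(368.5-200)*4,(151-180)*4,.046),('tabL',97,462,.059),('tabR',218,548,.059)):
    q=R(u,v,z); print(n,q.round(4),A(q).round(2),np.hypot(*(q[:2]-s)).round(4))
E
```

```text
idx [ 0.5099 -0.1127  0.04  ] 244.37 0.1061
idx [ 0.5006 -0.1339  0.04  ] 244.71 0.1291
scr [ 0.5334 -0.0612  0.038 ] 243.06 0.0495
scr [ 0.5282 -0.071   0.038 ] 242.9 0.0605
screws [ 0.5056 -0.1237  0.04  ] 244.76 0.1178
housing [ 0.4951 -0.1445  0.041 ] 244.53 0.1411
tabtop [ 0.4723 -0.1923  0.059 ] 244.52 0.1941
slotin [ 0.5258 -0.0731  0.038 ] 241.82 0.0635
axis [ 0.5559 -0.0174  0.046 ] 297.27 0.0003
tabL [ 0.4558 -0.1846  0.059 ] 239.17 0.1951
tabR [ 0.4893 -0.2002  0.059 ] 250.03 0.1948
```

Emit:
{"name": "carry_out", "arguments": {"motion": [[0.49,0.69,0,0,0,0.9,1],[0.49,0.69,0,0,0,0.9,1],[0.49,0.69,0,0,0,0.9,1],[0.49,0.69,0,0,0,0.9,1],[0.49,0.69,0,0,0,0.9,1],[0,0,-0.7,0,0,0,1],[0,0,-0.7,0,0,0,1],[0,0,-0.7,0,0,0,1],[0,0,-0.7,0,0,0,1],[0,0,-0.7,0,0,0,1],[0,0,0,0,0,0,1],[0,0,0,0,0,0,1]]}}

```text
time_s: 6.3
eef_pos: [0.6327, 0.0472, 0.0895]
ee_rot: [-0.002, 0.378, 0.926, -0.001]
contact_force: [-0.1, -0.3, 0.1]
opening: -0.0002
finger_force: 0.0
```

Emit:
{"name": "carry_out", "arguments": {"motion": [[0.06,-0.09,-0.43,0,0,0,1],[0,0,-0.43,0,0,0,1],[0,0,-0.43,0,0,0,1],[0,0,0,0,0,0,1],[-0.07,0.08,0,0,0,0.1,1],[-0.07,0.08,0,0,0,0.1,1],[-0.07,0.08,0,0,0,0.1,1],[0,0,0,0,0,0,1],[0,0,0,0,0,0,1]]}}

```text
time_s: 7.2
eef_pos: [0.629, 0.0525, 0.041]
ee_rot: [0.001, 0.362, 0.932, 0.001]
contact_force: [0.8, 0.8, 0.7]
opening: 0.0001
finger_force: 0.8
```

```bash
python3 - <<'E'
from fit import *
shot('scene','s4');shot('side','d4');p,_,_=shot('wrist','w4')
fit('s4',240);fit('d4',240);fit('w4',240)
E
```

```text
s4 [ 2.431091e+02  1.300000e-03 -4.000000e-04] -0.501
d4 [ 2.433037e+02  1.000000e-04 -4.000000e-03] -0.533
w4 [2.452975e+02 3.800000e-03 2.900000e-03] -0.161
```

Emit:
{"name": "carry_out", "arguments": {"motion": [[-0.055,0.06,-0.05,0,0,0.2,1],[0,0,0,0,0,0,1],[0,0,0,0,0,0,1]]}}

```text
time_s: 7.65
eef_pos: [0.6267, 0.0547, 0.0381]
ee_rot: [0.001, 0.351, 0.936, 0.0]
contact_force: [3.7, -0.2, 3.5]
opening: 0.0
finger_force: 2.1
```

```bash
python3 - <<'E'
from fit import *
shot('scene','s5');shot('side','d5')
fit('s5',240);fit('d5',240)
E
```

```text
s5 [ 2.453017e+02  1.000000e-03 -4.000000e-04] -0.497
d5 [ 2.453198e+02 -2.000000e-04 -4.000000e-03] -0.534
```

Emit:
{"name": "carry_out", "arguments": {"motion": [[0.1,-0.1,0,0,0,0,1],[0,0,0.6,0,0,0,1],[0,0,0.9,0,0,0,1],[-0.4,-0.68,0.7,0,0,-0.95,1],[-0.42,-0.68,0.7,0,0,-0.95,1],[-0.42,-0.68,0.5,0,0,-0.95,1],[-0.42,-0.68,0,0,0,-0.95,1],[-0.42,-0.68,0,0,0,-0.95,1],[-0.42,-0.68,0,0,0,-0.95,1],[-0.42,-0.68,0,0,0,-0.95,1],[-0.42,-0.68,0,0,0,-0.95,1],[0,0,0,0,0,-0.95,1]]}}

```text
time_s: 8.95
eef_pos: [0.4924, -0.1696, 0.172]
ee_rot: [-0.002, 0.768, 0.64, -0.002]
contact_force: [1.6, 0.1, 0.4]
opening: 0.0
finger_force: 0.0
```

```bash
python3 - <<'E'
from fit import *
shot('scene','s6');shot('side','d6');p,_,_=shot('wrist','w6'); s=sensors.read_state(); print(s['eef_pos'],s['ee_rot'],s['qpos'])
fit('s6',243);fit('d6',243);fit('w6',243)
E
```

```text
[ 0.49464129 -0.16708451  0.17230466] [-0.00187541  0.76493706  0.64410145 -0.00104807] [-4.54014020e-01  4.06780090e-02 -5.32848840e-02  1.48111179e+00
 -3.97660978e-04  1.28787952e+00]
s6 [2.435295e+02 3.300000e-03 3.400000e-03] -0.506
d6 [ 2.435938e+02  1.600000e-03 -2.800000e-03] -0.493
w6 [ 2.436158e+02 -4.000000e-04 -0.000000e+00] -0.14
```

Emit:
{"name": "carry_out", "arguments": {"motion": [[-0.31,-0.47,0,0,0,-0.76,1],[-0.31,-0.47,0,0,0,-0.76,1],[-0.31,-0.47,0,0,0,-0.76,1],[0,0,0,0,0,0,1],[0,0,-0.7,0,0,0,1],[0,0,-0.7,0,0,0,1],[0,0,-0.7,0,0,0,1],[0,0,-0.7,0,0,0,1],[0,0,-0.4,0,0,0,1],[0,0,0,0,0,0,1],[0,0,0,0,0,0,1]]}}

```text
time_s: 10.2
eef_pos: [0.4591, -0.2225, 0.0454]
ee_rot: [-0.001, 0.845, 0.534, -0.0]
contact_force: [-0.5, -0.0, 0.2]
opening: -0.0
finger_force: 0.0
```

```bash
python3 - <<'E'
from h import *
a,_,_=shot('scene','s7');b,_,_=shot('side','d7');s=sensors.read_state(); q=s['eef_pos'];print(q,s['ee_rot'],s['contact_force'])
t=np.radians(244.6); e=np.array([np.cos(t),np.sin(t)]); r=q[:2]-[.5558,-.0173]; print('R',r@e,'lat',-r[0]*e[1]+r[1]*e[0])
cv2.imwrite('pics/m7.png',np.hstack([cv2.resize(a[220:380,310:470],(400,400)),cv2.resize(b[240:400,240:400],(400,400))])[...,::-1])
E
```

```text
[ 0.46022283 -0.22361721  0.04707387] [9.94740847e-04 8.45485042e-01 5.33997948e-01 4.96863193e-04] [-0.03305299 -0.69133193  0.14899095]
R 0.22737002202044498 lat 0.0021584668270897417
```

View pics/m7.png

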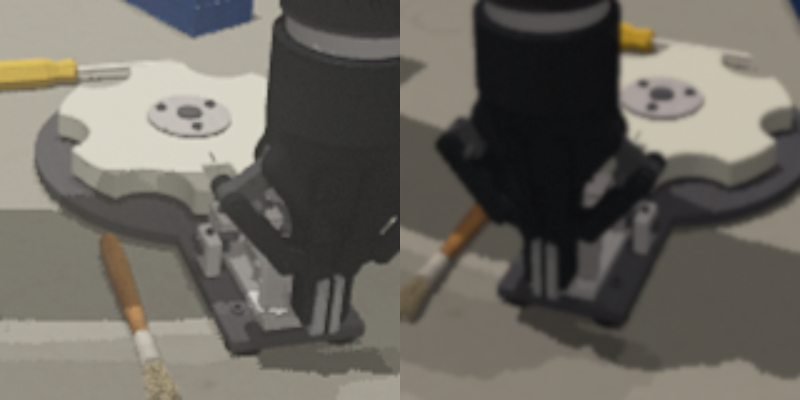

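Emit:
{"name": "carry_out", "arguments": {"motion": [[-0.03,0.03,-0.1,0,0,0,1],[0.064,0.135,0,0,0,0,1],[0.064,0.135,0,0,0,0,1],[0.064,0.135,0,0,0,0,1],[0.064,0.135,0,0,0,0,1],[0.064,0.135,0,0,0,0,1],[0.064,0.135,0,0,0,0,1],[0,0,0,0,0,0,1]]}}

```text
time_s: 11.1
eef_pos: [0.4737, -0.1893, 0.0418]
ee_rot: [0.0, 0.846, 0.534, 0.0]
contact_force: [-0.6, -1.9, 1.3]
opening: -0.0005
finger_force: 0.5
```

```bash
cat > st.py <<'E'
from h import *
s=sensors.read_state(); q=s['eef_pos']
t=np.radians(244.6); e=np.array([np.cos(t),np.sin(t)]); r=q[:2]-[.5558,-.0173]; print(q,'R',r@e,'lat',-r[0]*e[1]+r[1]*e[0],'F',-s['contact_force'][:2]@-e,s['contact_force'])
E
python3 st.py
```

```text
[ 0.47373438 -0.18927431  0.04184431] R 0.19055129388564354 lat -0.0003669434595448551 F 1.9271286335024218 [-0.55846713 -1.86816841  1.33342768]
```

Only drag force so far, so the blade is entering the notch. I'll push through the catch in small steps.

Emit:
{"name": "carry_out", "arguments": {"motion": [[0.05,0.1,0,0,0,0,1],[0.05,0.1,0,0,0,0,1],[0.04,0.085,0,0,0,0,1],[0.03,0.065,0,0,0,0,1],[0,0,0,0,0,0,1]]}}

```text
time_s: 11.6
eef_pos: [0.4795, -0.1773, 0.0419]
ee_rot: [0.001, 0.846, 0.533, -0.001]
contact_force: [-3.2, -5.8, 2.4]
opening: 0.0001
finger_force: 3.0
```

```bash
python3 st.py
```

```text
[ 0.47947703 -0.1772782   0.04186056] R 0.17725156078041415 lat -0.00032495988034565715 F 6.628835287479107 [-3.23390684 -5.80260626  2.40180865]
```

Emit:
{"name": "carry_out", "arguments": {"motion": [[0.03,0.06,0,0,0,0,1],[0.03,0.06,0,0,0,0,1],[0.03,0.06,0,0,0,0,1],[0,0,0,0,0,0,1],[0,0,0,0,0,0,1]]}}

```text
time_s: 12.1
eef_pos: [0.4795, -0.1771, 0.0421]
ee_rot: [0.005, 0.847, 0.531, -0.009]
contact_force: [-12.6, -21.9, 3.7]
opening: 0.0003
finger_force: 12.5
```

```bash
python3 st.py
```

```text
[ 0.47952387 -0.17712103  0.04208687] R 0.17708948862492335 lat -0.0003500647122610945 F 25.15488817857331 [-12.55029918 -21.88735908   3.74349587]
```

Emit:
{"name": "carry_out", "arguments": {"motion": [[-0.15,-0.32,0,0,0,0,1],[-0.2,-0.42,0,0,0,0,1],[0,0,0.8,0,0,0,1],[0,0,0.9,0,0,0,1],[0,0,0.9,0,0,0,1],[0,0,0.9,0,0,0,1],[0,0,0.6,0,0,0,1],[0,0,0,0,0,0,1],[0,0,0,0,0,0,1]]}}

```text
time_s: 13.0
eef_pos: [0.4701, -0.1978, 0.2056]
ee_rot: [-0.0, 0.846, 0.533, 0.001]
contact_force: [-0.4, -0.7, -1.4]
opening: -0.0
finger_force: 0.0
```

```bash
python3 - <<'E'
from fit import *
import st
for n,f in(('scene','s8'),('side','d8'),('wrist','w8')):
    shot(n,f)
S=np.array([.5558,-.0173]); t=np.radians(244.6); E=np.array([np.cos(t),np.sin(t)]); N=np.array([-E[1],E[0]])
for f in('scene0','s8','side0','d8','w8'):
    p,d,c=load(f); W=cloud(d,c); q=W[...,:2]-S; r=q@E; l=q@N; z=W[...,2]
    m=(abs(l)<.025)&(r>.148)&(r<.215)&(z>.046)&(z<.064); print(f,m.sum(),np.percentile(r[m],[2,50,98]).round(4) if m.any() else '')
fit('s8',243);fit('d8',243);fit('w8',243)
i=cv2.imread('pics/w8.png'); u,v=proj(load('w8')[2],[.49,-.15,.04])[0]; print(u,v)
u=int(np.clip(u,125,515)); v=int(np.clip(v,100,380)); cv2.imwrite('pics/z8.png',cv2.resize(i[v-100:v+100,u-125:u+125],(750,600),interpolation=cv2.INTER_CUBIC))
E
```

```text
[ 0.47012828 -0.19779733  0.20557518] R 0.19979721995773747 lat 3.1355340567432166e-05 F 0.7678707474853992 [-0.36454813 -0.67693939 -1.41821959]
scene0 303 [0.1942 0.1994 0.2012]
s8 269 [0.1614 0.1661 0.1682]
side0 242 [0.1931 0.1984 0.2006]
d8 233 [0.1594 0.1652 0.1675]
w8 510 [0.1582 0.1613 0.1656]
s8 [2.437199e+02 3.600000e-03 3.100000e-03] -0.549
d8 [ 2.436285e+02  1.900000e-03 -1.900000e-03] -0.551
w8 [ 2.436862e+02 -2.000000e-04 -0.000000e+00] -0.101
323.5694770941649 170.12054545238564
```

View pics/z8.png

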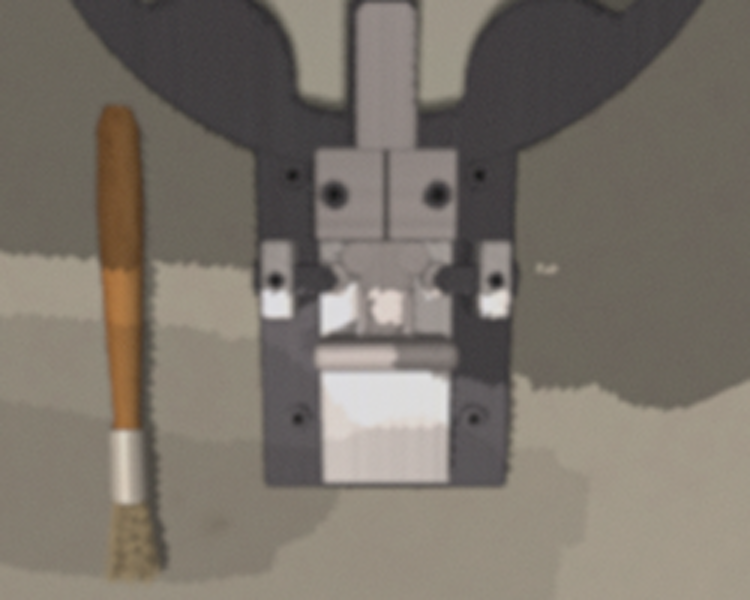

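```bash
python3 - <<'E'
from h import *
S=np.array([.5558,-.0173]); t=np.radians(244.6); E=np.array([np.cos(t),np.sin(t)])
c=load('w8')[2]; r=lambda u,v,z:((ray(c,198+u/3,70+v/3,z)[:2]-S)@E).round(4)
print('tab outer,inner',r(387,370,.059),r(387,345,.059),'nose',r(387,2,.033),'guide',r(387,150,.04),r(387,240,.04),'housing',r(275,280,.041))
c=load('w3')[2]; r=lambda u,v,z:((ray(c,200+u/4,180+v/4,z)[:2]-S)@E).round(4)
print('before tab',r(152,511,.059),r(162,498,.059),'nose',r(405,195,.033),'guide',r(300,250+9,.04))
E
python3 -c "
import cv2
i=cv2.imread('pics/w8.png')[50:210,235:425];cv2.imwrite('pics/y8.png',cv2.resize(i,(712,600),interpolation=cv2.INTER_CUBIC))"
```

```text
tab outer,inner 0.1656 0.1588 nose 0.0678 guide 0.1072 0.1313 housing 0.1423
before tab 0.1961 0.1916 nose 0.0987 guide 0.1266
```

View pics/y8.png

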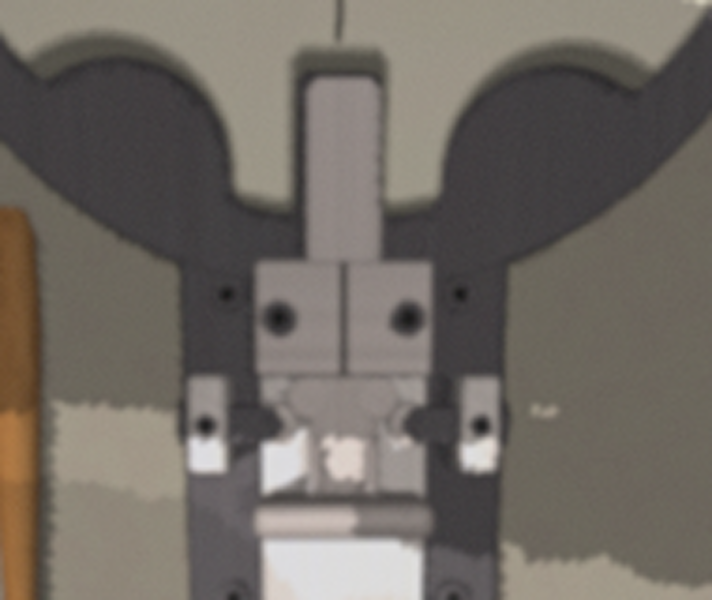

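The blade nose measures 67 mm from the axis, which is the home position. The bosses are past the rollers, the blade sits in the notch and the gripper is clear, so I'm handing in.

```bash
python3 -c "
from station import ticket; print(ticket.hand_in())"
```

```text
the job is handed in; nothing more can be done
None
```

The wheel is homed and the slide locked: I measured the blade nose 67–68 mm from the axis (67 mm is fully home), it hit a firm stop at about 25 N, and I handed the job in at about 13 s with the gripper clear and no contact seen with the bottles, screwdriver or brush; no verdict came back.

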